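# Unclip the long columns and lay them in the cradles

### The arm

A 6-joint arm with a two-finger parallel gripper is mounted at the origin on a cart in front of the work surface, level with it; the furniture and walls round the work are solid. World frame = base frame: x ahead of the robot, y to its left, z up, the work surface at z = 0. Lengths are in mm, angles in rad, forces in N, time in s.
With the tool pointing down it reaches from about 350 to 775 mm from the base axis. Payload 7.3 kg.
Tool frame: the origin (TCP) lies midway between the tips of the shut fingers; the grasp point (between the pads) lies 19 mm behind it (grasp_offset is the z of the grasp point in the tool frame, in mm); z points along the fingers, y is the direction in which the jaws open and shut (so a half turn about z gives the same grasp; the last joint's range is limited). The gripper opens to 92 mm and grips with 3 to 60 N. Pads are 19 mm wide; open, the fingers measure 130 mm over their backs; the gripper's body (75 mm by 190 mm) begins 47 mm behind the grasp point.
Start: joints at [1.178, 0.342, 1.524, -0, 1.275, -0.146], TCP at [128.243, 509.116, 226.741] pointing down, gripper open.
Joint ranges: [-2.53, 2.53], [-0.77, 2.02], [0.04, 2.7], [-1, 4.14], [0.28, 2.66], [-3.11, 3.11]. Speed limits (rad/s): [2.57, 2.57, 3.14, 3.14, 3.14, 3.14].

### API

Orientations are given as [roll, pitch, yaw] about the fixed x, y, z axes, in that order (R = Rz(yaw) Ry(pitch) Rx(roll)).
In Python, from plant import get_obs, capture, camera_model, close_job, boxes_of, regions_of, place_of, grasp_offset gives the robot as it stands. The module is installed in compiled form; this text tells all that it offers.
- The arm moves only by the tool send_rows, never from a script. Its argument "targets" is a list that holds one entry, the list of rows, each a list of 7 numbers: the turn, a rotation vector about the tool's x, y, z in degrees, then the shift along the tool's x, y, z in mm, then the closure, from -1 (fully open) to 1 (shut). A call has 1 to 5 rows; each row is the pose to reach, as a shift and turn from the pose commanded when the call began, along the tool's axes at that moment; what a row does not reach only later rows make up. A row lasts 1/12 s, in which the tool goes at most 41.7 mm and 7.16 degrees, less where a joint would pass 70% of its speed; a pose out of reach is approached as far as the arm can. A call with a gripper value outside its range is refused whole. The fingers move at their own pace and stop on an object; the grip force is fixed at half the most. Time passes only in rows, so rows that repeat a pose let the fingers close. It gives the time, the measured TCP pose, the force and the opening at its end, in the units of the state.
- get_obs(): the state, without advancing time (a new reading comes with each control period).
- capture(name): name is "scene" or "top" or "wrist"; returns the picture (400x640x3 uint8, red, green, blue); there is no depth.
- camera_model(name): a dict with "K" (3x3 intrinsics, pixels), "world_to_cam" (4x4, takes a point from world to camera coordinates). Camera axes: x right, y up, looking along -z (the intrinsics and any distortion apply to the point x, -y, -z); pixel columns grow to the right and rows downward; lengths in mm; the calibration is good to about 2 mm. A picture is of the moment at which its call begins: read the wrist's pose just before it. camera_model takes no time and is no camera call; for the wrist camera it gives the pose at the moment of the call.
- close_job(): hands the job in, once; it reports no verdict.
Trained networks look in the newest picture that a camera, given by its name, has taken for a name from the list of things; names that differ only in an ending like _2 or _b are one class to them, and where a whole thing is asked for, a point or a joint stands for the part that bears it (a point fixed in the world has none). Each returns a list of dicts, best first, with "conf" (0 to 1); they miss things now and then, are a little off and sometimes report something else, mostly with a low value. They report only what shows in the picture. A call takes as long as a camera call.
- boxes_of(label, camera): "location" ([row, column] in pixels, amid what is visible of it).
- regions_of(label, camera): "region" (400x640 bool, what is visible of it) and "location" ([row, column] in pixels, amid what is visible of it).
- place_of(label, camera): "location" ([row, column] in pixels: a listed point, or the origin of a listed thing).
The state is a dict: "time": time; "joint_positions": joint angles; "dq": joint speeds; "tau": joint torques, N m; "tool_pos": TCP position; "tcp_rot": TCP orientation; "contact_force": force on the tool from outside, world axes, zero at the start; "moment": the same for the moment, N m; "grip_width": finger opening in mm.
Only numpy, scipy, OpenCV 4.12 (cv2) and the standard library are available. Lean on these libraries where they do the work, as an engineer would, in place of code of your own. Each camera call takes 0.05 s, during which the arm holds its last target.

### The job

Pull the two long steel columns out of the sprung clip strip one at a time, and set each one down, centred, in an empty cradle of the stand before you pull the next; do not drop them. Leave the three short columns where they are and do not disturb the other things on the bench.

Things in the scene. Friction and masses are not known exactly. Their poses are not given: they have to be found in the camera images.
- long_a_mid (a point): a LONG column: steel tube 152 mm long over all, barrel 22 mm in diameter, a hexagonal nut 27 mm across and 18 mm long on each end; 0.1 to 0.21 kg. Point: its centre, on its axis; x runs along it. At the start it lies level in the clip strip, axis 55 mm above the bench. Grip it across the barrel at its middle, where 52 mm of barrel is bare between the two clips.
- long_b_mid (a point): the other LONG column, the same as long_a in every way. Which clip positions hold the long columns varies.
- short_a_mid (a point): a SHORT column, to be left in the strip: steel tube 104 mm long, barrel 22 mm in diameter, plain round collars 27 mm across on the ends. Point: its centre; x along it.
- short_b_mid (a point): the other SHORT column in the strip, to be left there; like short_a.
- short_c_mid (a point): a third SHORT column, which already lies in one of the three cradles and is to be left there; like short_a.
- clip_strip: clip strip, screwed to the bench: aluminium plate 96 x 244 x 12 mm; columns lie along its x at four positions 58 mm apart, y = -87, -29, 29 and 87 mm. Origin: centre of its underside. It stands at the robot's left or right.
- clip_strip_axis (a point): point over the strip's centre at the height of the columns' axes (55 mm above the bench). Each column is held by two sprung steel clips 12 mm wide, 32 mm either side of its middle, whose lips curl over the barrel, up to 80 mm above the bench and 22 mm either side of the axis. Pulling straight up takes 10 to 15 N over the first 5 mm, then less; free after 16 mm.
- stand: the cradle stand, fixed to the bench: grey plate 110 x 200 x 12 mm, with three white cradles in a row along its y, 58 mm apart. Origin: centre of its underside.
- cradle_a_seat (a point): an EMPTY cradle: two white V saddles 10 mm thick, 32 mm either side of its middle, open upward. Point: where a seated, centred column's centre lies, 55 mm above the bench; x along the cradle. The V is about 35 mm wide at its rims (44 mm outside), which are about 2 mm above the point; between the saddles fingers can go down to 22 mm above the bench. Which of the three places it takes varies.
- cradle_b_seat (a point): the second EMPTY cradle, the same as cradle_a.
- bottle_regen: bystander: white bottle with cap, 48 mm in diameter, 98 mm tall, standing between strip and stand. Origin: centre of its underside.
- beaker_50: bystander: small clear beaker, 46 mm in diameter, 60 mm tall, between strip and stand, nearer the robot. Origin: centre of its underside.
- wash_bottle: bystander: white wash bottle with red cap and spout, 68 x 100 mm, 225 mm tall, at the back of the middle. Origin: centre of its underside.
- bottle_desorb: bystander, fixed to the bench: amber bottle with black cap, 60 mm in diameter, 118 mm tall, at the right rear. Origin: centre of its underside.
- tube_rack: bystander, fixed to the bench: rack of small tubes, 200 x 66 mm, 48 mm tall, at the right. Origin: centre of its underside.
- pipette_1000: bystander, fixed to the bench: pipette lying at the left, 247 x 32 mm, 33 mm high. Origin: its underside.
- petri_dish: bystander: flat dish 61 mm in diameter, 16 mm high, near the front edge. Origin: centre of its underside.
- lab_timer: bystander, fixed to the bench: flat timer 62 x 68 mm, 20 mm high, near the front edge. Origin: centre of its underside.

How it is judged (in metres and radians):
On the way, in this order (a step that is already met when the one before it is completed fails the run):
1. one long column lies released in an empty cradle while the other is still in its clips (((((distance between long_a_mid and cradle_a_seat below 0.015 m and z of long_a_mid in the frame of cradle_a_seat below 0.005 m and angle between the x axis of long_a_mid and the x axis of cradle_a_seat, either way round below 0.12 rad and linear speed of long_a below 0.03 m/s and contact force between the fingers and long_a below 0.05 N) or (distance between long_a_mid and cradle_b_seat below 0.015 m and z of long_a_mid in the frame of cradle_b_seat below 0.005 m and angle between the x axis of long_a_mid and the x axis of cradle_b_seat, either way round below 0.12 rad and linear speed of long_a below 0.03 m/s and contact force between the fingers and long_a below 0.05 N)) and distance of long_b_mid from where it was at the start of the episode below 0.006 m) or (((distance between long_b_mid and cradle_a_seat below 0.015 m and z of long_b_mid in the frame of cradle_a_seat below 0.005 m and angle between the x axis of long_b_mid and the x axis of cradle_a_seat, either way round below 0.12 rad and linear speed of long_b below 0.03 m/s and contact force between the fingers and long_b below 0.05 N) or (distance between long_b_mid and cradle_b_seat below 0.015 m and z of long_b_mid in the frame of cradle_b_seat below 0.005 m and angle between the x axis of long_b_mid and the x axis of cradle_b_seat, either way round below 0.12 rad and linear speed of long_b below 0.03 m/s and contact force between the fingers and long_b below 0.05 N)) and distance of long_a_mid from where it was at the start of the episode below 0.006 m))), for 0.2 s.
2. both long columns lie released in the two cradles ((((distance between long_a_mid and cradle_a_seat below 0.015 m and z of long_a_mid in the frame of cradle_a_seat below 0.005 m and angle between the x axis of long_a_mid and the x axis of cradle_a_seat, either way round below 0.12 rad and linear speed of long_a below 0.03 m/s and contact force between the fingers and long_a below 0.05 N) and (distance between long_b_mid and cradle_b_seat below 0.015 m and z of long_b_mid in the frame of cradle_b_seat below 0.005 m and angle between the x axis of long_b_mid and the x axis of cradle_b_seat, either way round below 0.12 rad and linear speed of long_b below 0.03 m/s and contact force between the fingers and long_b below 0.05 N)) or ((distance between long_a_mid and cradle_b_seat below 0.015 m and z of long_a_mid in the frame of cradle_b_seat below 0.005 m and angle between the x axis of long_a_mid and the x axis of cradle_b_seat, either way round below 0.12 rad and linear speed of long_a below 0.03 m/s and contact force between the fingers and long_a below 0.05 N) and (distance between long_b_mid and cradle_a_seat below 0.015 m and z of long_b_mid in the frame of cradle_a_seat below 0.005 m and angle between the x axis of long_b_mid and the x axis of cradle_a_seat, either way round below 0.12 rad and linear speed of long_b below 0.03 m/s and contact force between the fingers and long_b below 0.05 N))) and distance of each of short_a_mid, short_b_mid, short_c_mid from where it was at the start of the episode below 0.008 m), for 0.2 s.
At the end, for the whole second after the job is handed in: Both long columns lie at rest and released in the two cradles that were empty, one in each: centre within 15 mm of the cradle's seat and not more than 5 mm above it, parallel to the cradle within 0.12 rad. The three short columns are within 8 mm of where they started (all of step 2); the robot touches nothing.
It fails at once if a short column is pulled out or shifted by more than 10 mm (distance of any of short_a_mid, short_b_mid, short_c_mid from where it was at the start of the episode above 0.01 m).
It fails at once if both long columns are off their clips before one of them lies in a cradle (distance of each of long_a_mid, long_b_mid from where it was at the start of the episode above 0.015 m and not (distance between any of long_a_mid, long_b_mid and cradle_a_seat below 0.03 m or distance between any of long_a_mid, long_b_mid and cradle_b_seat below 0.03 m)).
It fails at once if a long column is dropped (falls faster than 0.7 m/s out of the fingers) ((linear speed of long_a above 0.7 m/s and contact force between the fingers and long_a below 0.05 N) or (linear speed of long_b above 0.7 m/s and contact force between the fingers and long_b below 0.05 N)).
It fails at once if a bystander is moved by more than 25 mm (distance of any of bottle_regen, beaker_50, wash_bottle, petri_dish from where it was at the start of the episode above 0.025 m).
It fails at once if a standing bottle or the beaker is tipped (angle between any of bottle_regen, beaker_50, wash_bottle's own z axis and vertical above 0.35 rad).
It also fails if it takes over 72 s, if anything falls off the work surface, if the arm or the gripper's body presses on something with over 40 N, if the wrist force passes 120 N, or if a joint passes its speed limit or range.

## Working session

There is one attempt and no reset: what is moved stays moved. The work goes in short steps, Python scripts to look and compute and a tool call to move; the robot and the scene stay as the last step left them, time stands still between calls to the robot, and variables do not carry over. Pictures are saved under pics/ and viewed, and the job is handed in when it is done.

Besides the shell and the picture viewer there is one more tool, called by a JSON object that holds its "api" and its "payload", one argument or row to a line. send_rows: Moves the arm, as the interface text tells. Its arguments: {"type":"object","properties":{"targets":{"type":"array","items":{"type":"array","items":{"type":"array","items":{"type":"number"}}}}},"required":["targets"]}

```bash
mkdir -p pics; cat > h.py <<'E'
from plant import *
import numpy as np, cv2
from scipy.spatial.transform import Rotation as R
def ray(name,px):
    m=camera_model(name);K=np.array(m["K"]);T=np.array(m["world_to_cam"])
    r,c=px
    d=np.linalg.inv(K)@np.array([c,r,1.0]);d=np.array([d[0],-d[1],-d[2]])
    return -T[:3,:3].T@T[:3,3], T[:3,:3].T@d
def onz(name,px,z):
    o,d=ray(name,px);return o+d*(z-o[2])/d[2]
def proj(name,p):
    m=camera_model(name);K=np.array(m["K"]);T=np.array(m["world_to_cam"])
    q=T[:3,:3]@np.array(p)+T[:3,3];q=K@np.array([q[0],-q[1],-q[2]]);return q[1]/q[2],q[0]/q[2]
def save(name,f,img=None):
    im=capture(name) if img is None else img
    cv2.imwrite(f"pics/{f}.png",im[:,:,::-1]);return im
E
python3 - <<'E'
from h import *
o=get_obs();print({k:np.round(v,3) for k,v in o.items()}, grasp_offset if not callable(grasp_offset) else grasp_offset())
print(camera_model("top").keys())
for c in ["top","scene","wrist"]:
    save(c,c+"0")
for l,z in [("long_a_mid",55),("short_a_mid",55),("cradle_a_seat",55),("clip_strip",0),("clip_strip_axis",55),("stand",0),("bottle_regen",0),("beaker_50",0),("wash_bottle",0)]:
  for c in ["top","scene"]:
    for d in place_of(l,c): print(l,c,round(d["conf"],2),np.round(d["location"]),np.round(onz(c,d["location"],z),1))
print(get_obs()["time"])
E
```

```text
{'time': np.float64(0.0), 'joint_positions': array([ 1.178,  0.343,  1.525,  0.   ,  1.275, -0.146]), 'dq': array([ 0.   ,  0.   ,  0.001,  0.001, -0.   , -0.001]), 'tau': array([-2.0000e-03, -4.3125e+01, -2.4422e+01,  7.2000e-02,  5.6000e-02,
       -0.0000e+00]), 'tool_pos': array([128.082, 508.719, 226.059]), 'tcp_rot': array([-3.14 , -0.   ,  2.895]), 'contact_force': array([ 0.657, -0.54 ,  0.398]), 'moment': array([-0.02 , -0.033,  0.01 ]), 'grip_width': np.float64(92.414)} -18.8
dict_keys(['K', 'world_to_cam'])
long_a_mid top 0.69 [192. 264.] [547.9 157.9  55. ]
long_a_mid scene 0.71 [220. 301.] [541.9 159.1  55. ]
long_a_mid scene 0.21 [220. 340.] [416.7  88.6  55. ]
short_a_mid scene 0.51 [234. 286.] [528.  274.8  55. ]
cradle_a_seat top 0.81 [186. 399.] [ 568.3 -246.1   55. ]
cradle_a_seat top 0.52 [182. 314.] [579.2   7.5  55. ]
cradle_a_seat top 0.3 [208. 170.] [497.2 432.4  55. ]
cradle_a_seat scene 0.49 [185. 344.] [ 563.9 -217.7   55. ]
clip_strip top 0.94 [199. 236.] [534.1 247.    0. ]
clip_strip scene 0.67 [245. 288.] [536.1 254.    0. ]
clip_strip_axis top 0.66 [197. 234.] [531.8 246.8  55. ]
clip_strip_axis scene 0.73 [230. 290.] [533.  241.9  55. ]
stand top 0.94 [187. 389.] [ 576.5 -224.9    0. ]
stand scene 0.68 [193. 346.] [ 574.3 -261.4    0. ]
bottle_regen top 0.68 [212. 469.] [ 499.4 -470.4    0. ]
bottle_regen top 0.6 [183. 314.] [587.2   6.    0. ]
bottle_regen scene 0.51 [213. 309.] [604.7  -2.4   0. ]
beaker_50 top 0.71 [220. 319.] [471.6 -10.    0. ]
beaker_50 scene 0.5 [219. 342.] [464.5 -20.7   0. ]
beaker_50 scene 0.21 [245. 290.] [528.1 253.4   0. ]
wash_bottle top 0.95 [146. 298.] [703.9  57.8   0. ]
wash_bottle top 0.53 [187. 399.] [ 574.6 -256.5    0. ]
wash_bottle scene 0.75 [213. 286.] [686.3  48.2   0. ]
wash_bottle scene 0.71 [220. 301.] [603.2  65.7   0. ]
wash_bottle scene 0.64 [229. 292.] [590.6 149.    0. ]
1.05
```

```bash
python3 - <<'E'
import cv2
for c in ["top","scene","wrist"]:
    im=cv2.imread(f"pics/{c}0.png")
    if c=="top": im=im[120:290,160:500];
    if c=="scene": im=im[120:320,200:460]
    s=800/im.shape[1] if c!="wrist" else 1
    cv2.imwrite(f"pics/{c}0z.png",cv2.resize(im,None,fx=s,fy=s,interpolation=cv2.INTER_CUBIC)[:600])
E
```

```text
(no output)
```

View pics/top0z.png

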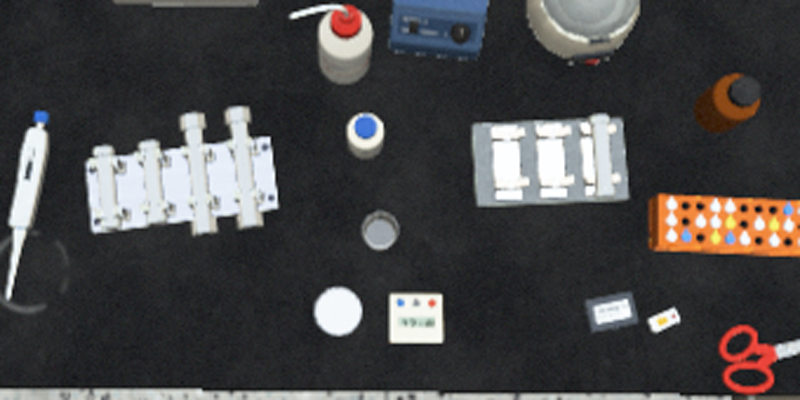

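View pics/scene0z.png

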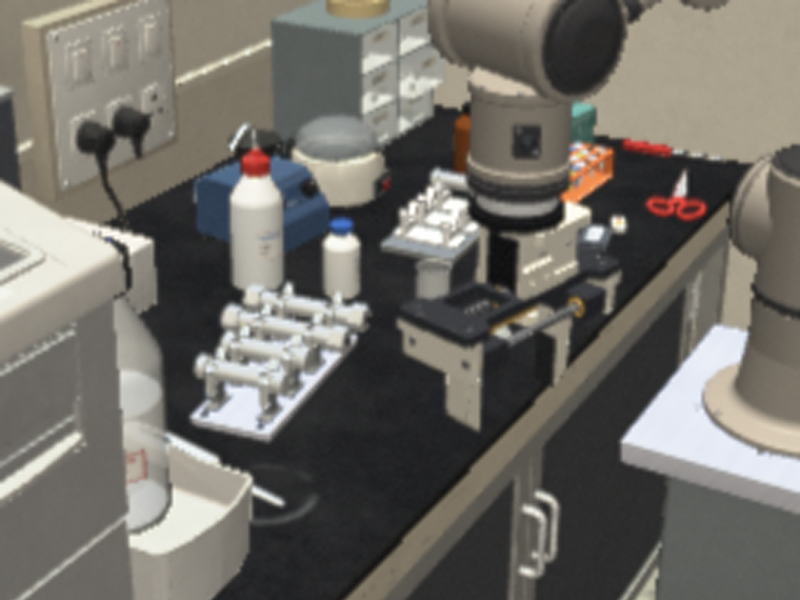

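View pics/wrist0.png

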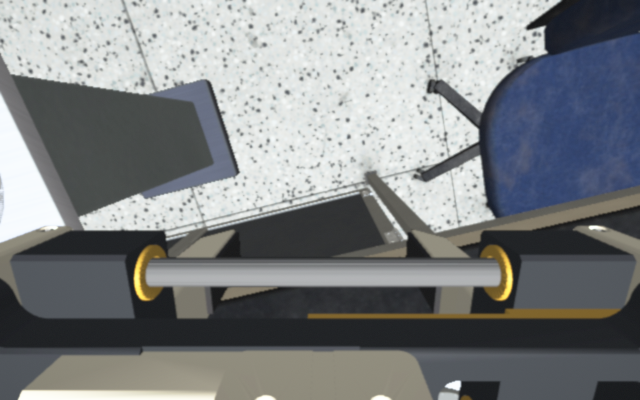

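Top view: the strip is at the left with its two short columns left and two long ones right (px ~(192,242) and (188,263)). The stand's left and middle cradles are empty and the short column lies in the right one. Next I measure the angles and check the wrist camera's geometry.

```bash
python3 - <<'E'
from h import *
m=camera_model("wrist");T=np.array(m["world_to_cam"]);o=get_obs()
Rt=R.from_euler("xyz",o["tcp_rot"]).as_matrix()
c=-T[:3,:3].T@T[:3,3];print("cam in tool",np.round(Rt.T@(c-o["tool_pos"])),"look",np.round(Rt.T@T[:3,:3].T@[0,0,-1],2),"up",np.round(Rt.T@T[:3,:3].T@[0,1,0],2)); print(np.round(Rt,2))
im=capture("top")
for l,z in [("clip_strip",6),("stand",6),("long_a_mid",55),("short_a_mid",55),("cradle_a_seat",45)]:
  for d in regions_of(l,"top"):
    g=np.argwhere(d["region"]); 
    P=np.array([onz("top",p,z)[:2] for p in g]);
    r=cv2.minAreaRect(P.astype(np.float32))
    print(l,round(d["conf"],2),np.round(d["location"]),len(g),np.round(P.mean(0),1),np.round(r[0],1),np.round(r[1],1),round(r[2],1))
E
```

```text
cam in tool [  66.    0. -158.] look [-0.25  0.    0.97] up [ 0.97 -0.    0.25]
[[-0.97  0.24  0.  ]
 [ 0.24  0.97  0.  ]
 [-0.    0.   -1.  ]]
clip_strip 0.85 [198. 235.] 1488 [538.  240.9] [537.7 245.1] [ 99.3 244.5] 7.9
stand 0.77 [188. 382.] 1110 [ 567.6 -228.1] [ 572.6 -237.6] [115.7 202.4] 4.2
long_a_mid 0.75 [193. 264.] 391 [551.3 158.6] [552.6 158.3] [157.   30.4] 8.0
long_a_mid 0.21 [163. 471.] 518 [ 640.9 -459.9] [ 640.6 -460.3] [61.4 93.6] 38.7
short_a_mid 0.82 [195. 224.] 253 [534.4 273.1] [532.4 273.2] [107.8  24.7] 8.4
cradle_a_seat 0.56 [187. 396.] 407 [ 566.8 -236.1] [ 566.4 -239. ] [94.8 45.8] 2.7
```

```bash
cat >> h.py <<'E'
def delta(pos,yawdeg):
    """shift from measured tool pose to pos with tool down; yawdeg = strip/cradle yaw (tool x = -that)"""
    o=get_obs();Rt=R.from_euler("xyz",o["tcp_rot"])
    tgt=R.from_euler("xyz",[np.pi,0,np.radians(yawdeg)+np.pi])
    rv=(Rt.inv()*tgt).as_rotvec(degrees=True)
    sh=Rt.inv().apply(np.array(pos)-o["tool_pos"])
    print("t %.2f"%o["time"],"pos",np.round(o["tool_pos"],1),"yaw",round(np.degrees(o["tcp_rot"][2])-180,2)%360,"turn",np.round(rv,2),"shift",np.round(sh,1),"F",np.round(o["contact_force"],1),"w",round(float(o["grip_width"]),1))
E
python3 - <<'E'
from h import *
delta([548,188,245],8)
E
```

```text
t 1.35 pos [128.3 509.1 226.8] yaw 345.86 turn [ 1.000e-02  0.000e+00 -2.214e+01] shift [-485.4 -208.9  -18.3] F [ 0.1  0.6 -0.3] w 91.8
```

{"api": "send_rows", "payload": {
  "targets": [
    [[0,0,-22,-485,-209,-18,0.15],[0,0,-22,-485,-209,-18,0.15],[0,0,-22,-485,-209,-18,0.15],[0,0,-22,-485,-209,-18,0.15],[0,0,-22,-485,-209,-18,0.15]]
  ]
}}

```text
time: 1.77
tool_pos: [283.4, 390.4, 233.6]
tcp_rot: [3.141, 0.0, -3.0]
contact_force: [1.0, 0.5, -0.2]
grip_width: 63.4
```

```bash
python3 - <<'E'
from h import *
delta([548,188,245],8)
E
```

```text
t 1.77 pos [283.4 390.4 233.6] yaw 8.100000000000023 turn [0.02 0.02 0.1 ] shift [-233.5 -237.7  -11.4] F [ 1.   0.5 -0.2] w 63.4
```

{"api": "send_rows", "payload": {
  "targets": [
    [[0,0,0,-222,-228,-10,0.15],[0,0,0,-222,-228,-10,0.15],[0,0,0,-222,-228,-10,0.15],[0,0,0,-222,-228,-10,0.15],[0,0,0,-222,-228,-10,0.15]]
  ]
}}

```text
time: 2.18
tool_pos: [448.1, 262.0, 240.2]
tcp_rot: [3.141, 0.0, -3.005]
contact_force: [0.8, 1.4, 0.4]
grip_width: 39.0
```

```bash
python3 - <<'E'
from h import *
delta([548,188,245],8)
E
```

```text
t 2.18 pos [448.1 262.  240.2] yaw 7.850000000000023 turn [ 0.02  0.02 -0.15] shift [-88.8 -86.9  -4.8] F [0.8 1.4 0.4] w 39.0
```

Opening is at 39 mm, as planned.

{"api": "send_rows", "payload": {
  "targets": [
    [[0,0,0,-78,-78,-4,0.15],[0,0,0,-78,-78,-4,0.15],[0,0,0,-78,-78,-4,0.15],[0,0,0,-78,-78,-4,0.15],[0,0,0,-78,-78,-4,0.15]]
  ]
}}

```text
time: 2.6
tool_pos: [535.4, 195.9, 243.3]
tcp_rot: [3.141, -0.001, -3.007]
contact_force: [0.2, 1.2, 0.1]
grip_width: 39.0
```

```bash
python3 - <<'E'
from h import *
delta([548,188,245],8)
save("wrist","w1")
for l in ["long_a_mid","short_a_mid"]:
    for d in place_of(l,"wrist"): print(l,round(d["conf"],2),np.round(d["location"]),np.round(onz("wrist",d["location"],55),1))
    for d in regions_of(l,"wrist"):
        g=np.argwhere(d["region"]);P=np.array([onz("wrist",p,58)[:2] for p in g]);r=cv2.minAreaRect(P.astype(np.float32))
        print(l,"reg",round(d["conf"],2),len(g),np.round(r[0],1),np.round(r[1],1),round(r[2],1))
E
```

```text
t 2.60 pos [535.4 195.9 243.3] yaw 7.699999999999989 turn [ 0.01 -0.05 -0.3 ] shift [-11.5  -9.5  -1.7] F [0.2 1.2 0.1] w 39.0
long_a_mid 0.96 [191. 290.] [550.6 161.2  55. ]
long_a_mid reg 0.64 2449 [551.  161.8] [159.7  30.1] 8.5
short_a_mid 0.88 [184. 387.] [527.6 271.8  55. ]
short_a_mid reg 0.91 1596 [530.4 275.9] [107.7  26.2] 8.9
```

View pics/w1.png

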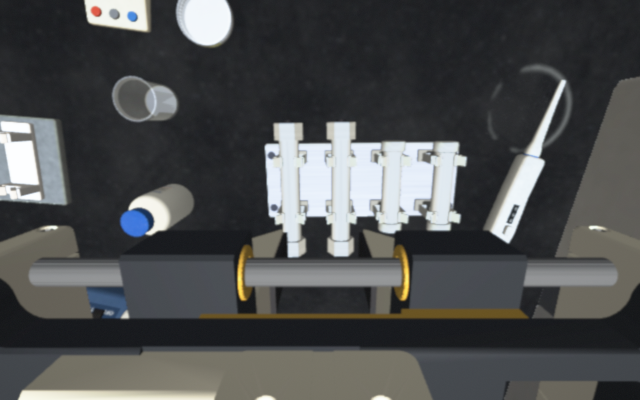

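Wrist view: the long columns are at cols ~290 and ~340 and the short ones at ~392 and ~443. Long A is at (550.5, 161), yaw ≈8.3°. I'll move over it.

```bash
python3 - <<'E'
from h import *
delta([550.5,160.5,130],8.2)
E
```

```text
t 2.85 pos [533.8 198.  244.2] yaw 7.9599999999999795 turn [ 0.01  0.01 -0.24] shift [-11.3 -39.5 114.1] F [ 0.4 -0.9  0.1] w 39.3
```

{"api": "send_rows", "payload": {
  "targets": [
    [[0,0,0,-11,-39.5,40,0.15],[0,0,0,-11,-39.5,80,0.15],[0,0,0,-11,-39.5,114,0.15],[0,0,0,-11,-39.5,114,0.15],[0,0,0,-11,-39.5,114,0.15]]
  ]
}}

```text
time: 3.27
tool_pos: [549.3, 159.8, 128.6]
tcp_rot: [3.141, -0.005, -3.004]
contact_force: [0.3, 0.1, -0.3]
grip_width: 39.1
```

```bash
python3 - <<'E'
from h import *
save("wrist","w2")
delta([550.5,160.5,130],8.2)
for l in ["long_a_mid","short_a_mid"]:
    for d in place_of(l,"wrist"): print(l,round(d["conf"],2),np.round(d["location"]),np.round(onz("wrist",d["location"],55),1))
    for d in regions_of(l,"wrist"):
        g=np.argwhere(d["region"]);P=np.array([onz("wrist",p,62)[:2] for p in g]);r=cv2.minAreaRect(P.astype(np.float32))
        print(l,"reg",round(d["conf"],2),len(g),np.round(r[0],1),np.round(r[1],1),round(r[2],1))
delta([550.5,160.5,130],8.2)
E
```

```text
t 3.32 pos [551.  160.2 131. ] yaw 7.920000000000016 turn [ 0.01  0.01 -0.28] shift [0.5 0.4 1. ] F [0.3 0.4 0.3] w 39.2
long_a_mid 0.72 [215. 324.] [558.4 162.5  55. ]Traceback (most recent call last):
  File "<stdin>", line 7, in <module>
  File "h.py", line 10, in onz
    o,d=ray(name,px);return o+d*(z-o[2])/d[2]
        ~~~^^^^^^^^^
  File "h.py", line 5, in ray
    m=camera_model(name);K=np.array(m["K"]);T=np.array(m["world_to_cam"])
ValueError: time passes only in moves, steps and waits
```

View pics/w2.png

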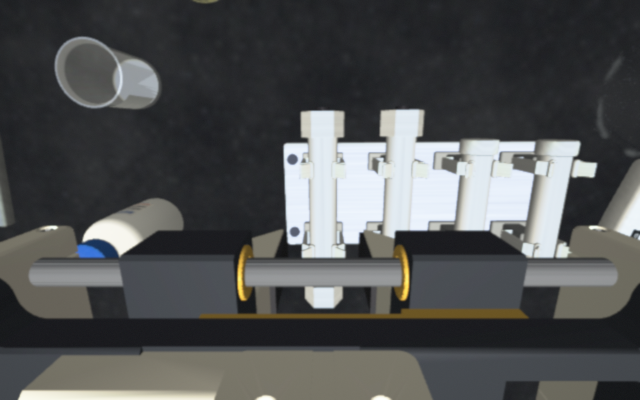

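```bash
cat > h_patch.py <<'E'
E
python3 - <<'E'
s=open('h.py').read()
s=s.replace('import numpy as np, cv2','import numpy as np, cv2\n_cm=camera_model;_c={}\ndef camera_model(n):\n    k=(n,)+tuple(np.round(get_obs()["joint_positions"],7)) if n=="wrist" else (n,)\n    if k not in _c: _c[k]=_cm(n)\n    return _c[k]')
open('h.py','w').write(s)
E
python3 - <<'E'
from h import *
for n,p,z in [("near end",(111,322),65),("far end",(306,323),65),("near clip",(162,322),66),("far barrel at clip",(240,322),66)]:
    print(n,np.round(onz("wrist",p,z),1))
# project hypothesised points
for x0 in (548,551,554,557):
    a=np.radians(8.2);u=np.array([np.cos(a),np.sin(a)])
    print(x0,[tuple(np.round(proj("wrist",[x0+s*u[0],161+s*u[1],z]))) for s,z in ((-76,68),(76,68),(-58,68),(58,68),(-26,80),(-38,80))])
print(get_obs()["time"])
E
```

```text
near end [480.2 149.7  65. ]
far end [635.2 172.   65. ]
near clip [515.7 154.6  66. ]
far barrel at clip [576.3 163.   66. ]
548 [(np.float64(100.0), np.float64(324.0)), (np.float64(295.0), np.float64(325.0)), (np.float64(127.0), np.float64(324.0)), (np.float64(276.0), np.float64(325.0)), (np.float64(175.0), np.float64(325.0)), (np.float64(157.0), np.float64(324.0))]
551 [(np.float64(104.0), np.float64(324.0)), (np.float64(299.0), np.float64(324.0)), (np.float64(131.0), np.float64(324.0)), (np.float64(279.0), np.float64(324.0)), (np.float64(179.0), np.float64(324.0)), (np.float64(162.0), np.float64(324.0))]
554 [(np.float64(109.0), np.float64(323.0)), (np.float64(302.0), np.float64(324.0)), (np.float64(135.0), np.float64(323.0)), (np.float64(282.0), np.float64(324.0)), (np.float64(183.0), np.float64(323.0)), (np.float64(166.0), np.float64(323.0))]
557 [(np.float64(113.0), np.float64(322.0)), (np.float64(305.0), np.float64(323.0)), (np.float64(140.0), np.float64(323.0)), (np.float64(285.0), np.float64(323.0)), (np.float64(187.0), np.float64(323.0)), (np.float64(170.0), np.float64(323.0))]
3.4167
```

```bash
python3 - <<'E'
from h import *
save("wrist","w3")
for i in range(2):
  capture("wrist")
  for l in ["long_a_mid"]:
    for d in place_of(l,"wrist"): print(l,round(d["conf"],2),np.round(d["location"]),np.round(onz("wrist",d["location"],55),1))
    for d in regions_of(l,"wrist"):
        g=np.argwhere(d["region"]);P=np.array([onz("wrist",p,65)[:2] for p in g]);r=cv2.minAreaRect(P.astype(np.float32))
        print(l,"reg",round(d["conf"],2),len(g),np.round(r[0],1),np.round(r[1],1),round(r[2],1))
delta([555,161,130],8.2)
E
```

```text
long_a_mid 0.74 [206. 325.] [550.8 161.7  55. ]Traceback (most recent call last):
  File "<stdin>", line 8, in <module>
  File "h.py", line 15, in onz
    o,d=ray(name,px);return o+d*(z-o[2])/d[2]
        ~~~^^^^^^^^^
  File "h.py", line 10, in ray
    m=camera_model(name);K=np.array(m["K"]);T=np.array(m["world_to_cam"])
  File "h.py", line 5, in camera_model
    k=(n,)+tuple(np.round(get_obs()["joint_positions"],7)) if n=="wrist" else (n,)
                          ~~~~~~~^^
ValueError: time passes only in moves, steps and waits
```

View pics/w3.png

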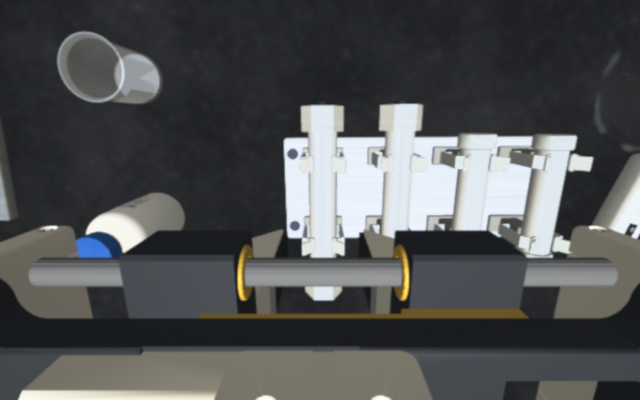

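Once the arm has settled, the near end is at row 105 and the far end at 299, which puts A at (551, 161). This matches the earlier measurements. Descending to TCP z 36.

```bash
python3 - <<'E'
s=open('h.py').read()
i=s.index('_cm=');j=s.index('from scipy')
s=s[:i]+'''_cm=camera_model;_c={}
def fresh(): _c.clear()
def camera_model(n):
    if n not in _c: _c[n]=_cm(n)
    return _c[n]
'''+s[j:]
open('h.py','w').write(s)
E
python3 - <<'E'
from h import *
delta([551,161,36],8.2)
E
```

```text
t 3.62 pos [551.8 159.9 131.8] yaw 7.889999999999986 turn [ 0.01  0.19 -0.31] shift [ 0.9  1.2 95.8] F [0.4 0.2 0.8] w 39.0
```

{"api": "send_rows", "payload": {
  "targets": [
    [[0,0,-0.3,0.5,1,25,0.15],[0,0,-0.3,0.5,1,50,0.15],[0,0,-0.3,0.5,1,70,0.15],[0,0,-0.3,0.5,1,85,0.15],[0,0,-0.3,0.5,1,95,0.15]]
  ]
}}

```text
time: 4.03
tool_pos: [550.0, 160.4, 34.0]
tcp_rot: [3.142, -0.001, -2.999]
contact_force: [-0.3, -0.0, 0.3]
grip_width: 39.2
```

{"api": "send_rows", "payload": {
  "targets": [
    [[0,0,0,0,0,0,0.15],[0,0,0,0,0,0,0.15]]
  ]
}}

```text
time: 4.2
tool_pos: [550.7, 160.4, 35.4]
tcp_rot: [3.142, 0.0, -2.999]
contact_force: [-0.2, -0.2, -0.1]
grip_width: 38.8
```

```bash
python3 - <<'E'
from h import *
delta([551,161,36],8.2)
save("wrist","w4")
E
```

```text
t 4.20 pos [550.7 160.4  35.4] yaw 8.170000000000016 turn [ 0.    0.03 -0.03] shift [-0.4  0.6 -0.6] F [-0.2 -0.2 -0.1] w 38.8
```

View pics/w4.png

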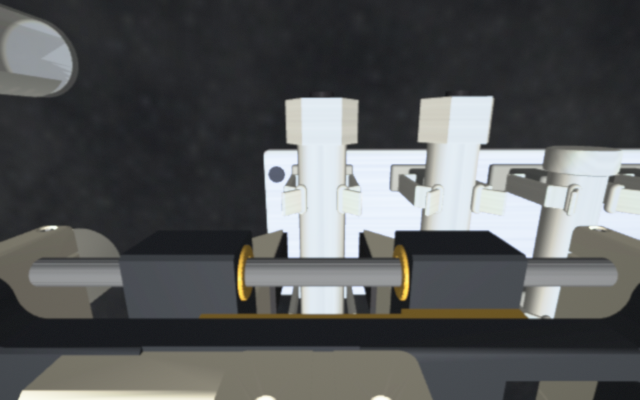

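The barrel (col ~321) sits midway between the fingers (265 and 378), with no contact force. Closing.

{"api": "send_rows", "payload": {
  "targets": [
    [[0,0,0,0,0,0,1],[0,0,0,0,0,0,1],[0,0,0,0,0,0,1],[0,0,0,0,0,0,1],[0,0,0,0,0,0,1]]
  ]
}}

```text
time: 4.67
tool_pos: [550.8, 160.4, 35.7]
tcp_rot: [3.141, 0.001, -2.999]
contact_force: [-0.6, 0.5, 5.0]
grip_width: 21.4
```

{"api": "send_rows", "payload": {
  "targets": [
    [[0,0,0,0,0,0,1],[0,0,0,0,0,0,1],[0,0,0,0,0,0,1],[0,0,0,0,0,0,1]]
  ]
}}

```text
time: 5.0
tool_pos: [550.8, 160.4, 35.6]
tcp_rot: [3.141, 0.001, -2.999]
contact_force: [-1.4, -0.3, 5.7]
grip_width: 21.5
```

{"api": "send_rows", "payload": {
  "targets": [
    [[0,0,0,0,0,-3,1],[0,0,0,0,0,-6,1],[0,0,0,0,0,-9,1],[0,0,0,0,0,-12,1],[0,0,0,0,0,-15,1]]
  ]
}}

```text
time: 5.42
tool_pos: [550.4, 160.3, 50.2]
tcp_rot: [3.142, -0.0, -2.999]
contact_force: [-0.8, -0.3, -2.2]
grip_width: 21.0
```

{"api": "send_rows", "payload": {
  "targets": [
    [[0,0,0,0,0,-4,1],[0,0,0,0,0,-8,1],[0,0,0,0,0,-12,1],[0,0,0,0,0,-18,1],[0,0,0,0,0,-25,1]]
  ]
}}

```text
time: 5.83
tool_pos: [550.3, 160.4, 75.5]
tcp_rot: [3.141, -0.0, -2.999]
contact_force: [0.6, 0.4, -2.4]
grip_width: 21.0
```

```bash
python3 - <<'E'
from h import *
delta([551,161,76],8.2)
save("wrist","w5")
E
```

```text
t 5.83 pos [550.3 160.4  75.5] yaw 8.160000000000025 turn [ 0.01 -0.01 -0.04] shift [-0.8  0.5 -0.5] F [ 0.6  0.4 -2.4] w 21.0
```

View pics/w5.png

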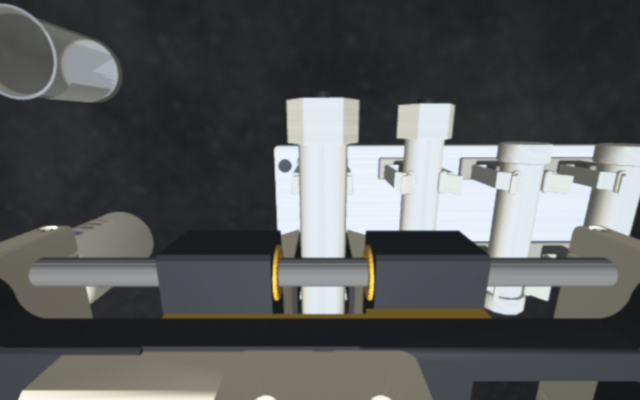

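Column A is out and gripped, with its near end still at row 97, so it has not slipped. I'll lift it and carry it past the wash bottle at x≈525.

```bash
python3 - <<'E'
from h import *
delta([525,160,190],8)
delta([525,60,190],6)
E
```

```text
t 5.88 pos [551.2 160.5  77. ] yaw 8.160000000000025 turn [0.01 0.14 0.16] shift [  25.7    3.2 -113. ] F [ 1.2 -0.6 -0.6] w 21.0
t 5.88 pos [551.2 160.5  77. ] yaw 8.160000000000025 turn [0.01 0.14 2.16] shift [  39.9  -95.7 -113.1] F [ 1.2 -0.6 -0.6] w 21.0
```

{"api": "send_rows", "payload": {
  "targets": [
    [[0,0,0,6,0,-28,1],[0,0,0,15,0,-58,1],[0,0,0,22,0,-88,1],[0,0,0,26,-3,-113,1],[0,0,1,31,-25,-115,1]]
  ]
}}

```text
time: 6.3
tool_pos: [525.1, 133.6, 195.5]
tcp_rot: [3.14, 0.01, -3.014]
contact_force: [1.3, -0.3, -1.9]
grip_width: 21.3
```

```bash
python3 - <<'E'
from h import *
delta([525,0,190],5)
delta([572,-210,190],3)
E
```

```text
t 6.30 pos [525.1 133.6 195.5] yaw 7.329999999999984 turn [0.09 0.56 2.33] shift [  17.2 -132.5    5.2] F [ 1.3 -0.3 -1.9] w 21.3
t 6.30 pos [525.1 133.6 195.5] yaw 7.329999999999984 turn [0.1  0.56 4.33] shift [  -2.6 -346.8    5.1] F [ 1.3 -0.3 -1.9] w 21.3
```

{"api": "send_rows", "payload": {
  "targets": [
    [[0,0.3,1,5,-35,3,1],[0,0.5,2,12,-74,3,1],[0,0.5,2.5,15,-113,3,1],[0,0.5,3,15,-152,3,1],[0,0.5,3.5,12,-191,3,1]]
  ]
}}

```text
time: 6.72
tool_pos: [534.5, -61.5, 187.5]
tcp_rot: [-3.141, -0.008, -3.078]
contact_force: [1.2, 0.7, -2.8]
grip_width: 21.3
```

```bash
python3 - <<'E'
from h import *
delta([572,-210,190],3)
E
```

```text
t 6.72 pos [534.5 -61.5 187.5] yaw 3.6499999999999773 turn [-0.02 -0.48  0.65] shift [ -27.9 -150.5   -2.7] F [ 1.2  0.7 -2.8] w 21.3
```

{"api": "send_rows", "payload": {
  "targets": [
    [[0,0,0.5,-4,-40,0,1],[0,0,0.5,-12,-80,0,1],[0,0,0.5,-20,-115,0,1],[0,0,0.5,-27,-142,0,1],[0,0,0.5,-27,-150,0,1]]
  ]
}}

```text
time: 7.13
tool_pos: [572.4, -212.4, 186.5]
tcp_rot: [-3.139, -0.008, -3.09]
contact_force: [-0.6, 0.3, -2.1]
grip_width: 20.8
```

{"api": "send_rows", "payload": {
  "targets": [
    [[0,0,0,0,0,0,1],[0,0,0,0,0,0,1],[0,0,0,0,0,0,1],[0,0,0,0,0,0,1]]
  ]
}}

```text
time: 7.47
tool_pos: [571.5, -206.2, 187.0]
tcp_rot: [3.141, -0.009, -3.085]
contact_force: [-0.2, 0.5, -2.4]
grip_width: 20.8
```

```bash
python3 - <<'E'
from h import *
delta([572,-210,190],3)
save("wrist","w6")
for i in range(1):
  for l in ["cradle_a_seat","long_a_mid","short_c_mid"]:
    for d in place_of(l,"wrist"): print(l,round(d["conf"],2),np.round(d["location"]),np.round(onz("wrist",d["location"],55),1))
  for l in ["stand"]:
    for d in regions_of(l,"wrist"):
        g=np.argwhere(d["region"]);P=np.array([onz("wrist",p,12)[:2] for p in g]);r=cv2.minAreaRect(P.astype(np.float32))
        print(l,"reg",round(d["conf"],2),len(g),np.round(r[0],1),np.round(r[1],1),round(r[2],1))
delta([572,-210,190],3)
E
```

```text
t 7.47 pos [ 571.5 -206.2  187. ] yaw 3.259999999999991 turn [ 0.01 -0.5   0.26] shift [-0.2 -3.8 -3.1] F [-0.2  0.5 -2.4] w 20.8
cradle_a_seat 0.8 [190. 291.] [ 570.6 -237.5   55. ]
long_a_mid 0.85 [262. 322.] [ 644.3 -202.7   55. ]
short_c_mid 0.77 [184. 234.] [ 568.1 -292.2   55. ]
stand reg 0.92 5267 [ 571.5 -236.8] [109.7 198.6] 3.3
t 7.72 pos [ 571.7 -207.1  186.9] yaw 3.2200000000000273 turn [-0.02 -0.49  0.22] shift [-0.1 -2.9 -3.1] F [-0.2  0.4 -2.5] w 21.5
```

View pics/w6.png

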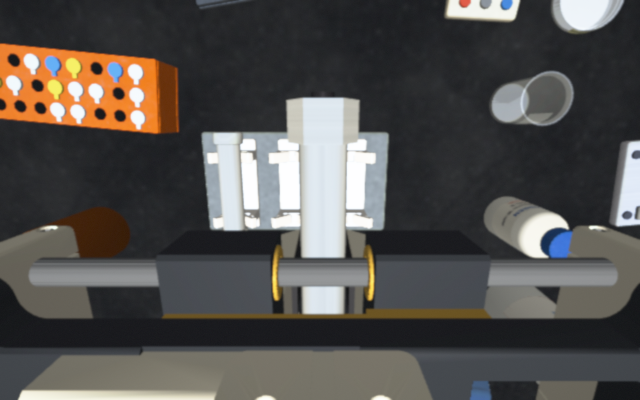

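Wrist view: the short column is in the left image cradle (col 232). The empty ones are at cols ~291 and ~350, behind the held column. The stand fit gives centre (571.4, -237.0) and yaw 3.3°, matching the cradle detection. I'll use the middle cradle first.

```bash
python3 - <<'E'
from h import *
delta([571.2,-237.3,100],3.3)
E
```

```text
t 7.72 pos [ 571.7 -207.1  186.9] yaw 3.2200000000000273 turn [-0.02 -0.49 -0.08] shift [  1.4 -30.1  86.9] F [-0.2  0.4 -2.5] w 21.5
```

{"api": "send_rows", "payload": {
  "targets": [
    [[0,-0.5,0,1.5,-15,20,1],[0,-0.5,0,1.5,-30,45,1],[0,-0.5,0,1.5,-30,70,1],[0,-0.5,0,1.5,-30,87,1],[0,-0.5,0,1.5,-30,87,1]]
  ]
}}

```text
time: 8.13
tool_pos: [568.7, -236.8, 95.5]
tcp_rot: [3.138, -0.007, -3.087]
contact_force: [-0.2, 0.6, -3.3]
grip_width: 20.9
```

{"api": "send_rows", "payload": {
  "targets": [
    [[0,0,0,0,0,0,1],[0,0,0,0,0,0,1],[0,0,0,0,0,0,1]]
  ]
}}

```text
time: 8.38
tool_pos: [572.1, -238.3, 101.6]
tcp_rot: [-3.14, 0.003, -3.086]
contact_force: [0.3, -0.8, -0.6]
grip_width: 21.1
```

```bash
python3 - <<'E'
from h import *
delta([571.2,-237.3,37],3.3)
save("wrist","w7")
delta([571.2,-237.3,37],3.3)
E
```

```text
t 8.38 pos [ 572.1 -238.3  101.6] yaw 3.180000000000007 turn [-0.12  0.16 -0.12] shift [ 1.   1.1 64.6] F [ 0.3 -0.8 -0.6] w 21.1
t 8.43 pos [ 572.  -238.2  101.5] yaw 3.180000000000007 turn [-0.11  0.15 -0.12] shift [ 0.9  1.1 64.5] F [-0.5 -0.7 -2.7] w 21.3
```

View pics/w7.png

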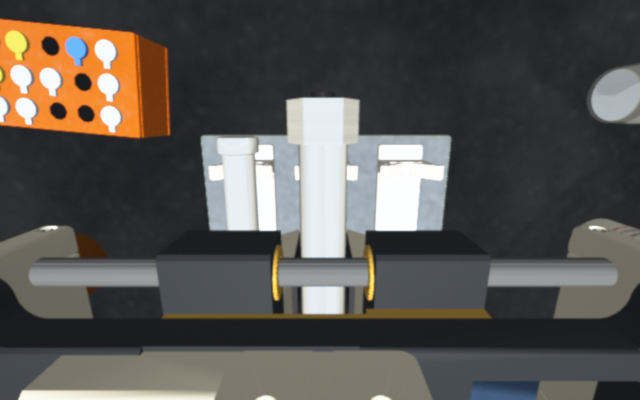

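Column over the middle cradle, between its saddles (cols ~300 and 348). Lowering slowly.

{"api": "send_rows", "payload": {
  "targets": [
    [[0,0,0,1,1,15,1],[0,0,0,1,1,30,1],[0,0,0,1,1,43,1],[0,0,0,1,1,52,1],[0,0,0,1,1,58,1]]
  ]
}}

```text
time: 8.85
tool_pos: [570.1, -236.9, 41.5]
tcp_rot: [-3.141, 0.0, -3.086]
contact_force: [-0.1, 0.2, -1.6]
grip_width: 21.1
```

{"api": "send_rows", "payload": {
  "targets": [
    [[0,0,0,0,0,2,1],[0,0,0,0,0,4,1],[0,0,0,0,0,5,1],[0,0,0,0,0,6,1],[0,0,0,0,0,6,1]]
  ]
}}

```text
time: 9.27
tool_pos: [570.4, -237.1, 36.4]
tcp_rot: [-3.141, 0.001, -3.086]
contact_force: [0.3, 0.2, -0.7]
grip_width: 21.1
```

{"api": "send_rows", "payload": {
  "targets": [
    [[0,0,0,0,0,0.8,1],[0,0,0,0,0,0.8,1],[0,0,0,0,0,0.8,0.6],[0,0,0,0,0,0.8,0.4],[0,0,0,0,0,0.8,0.15]]
  ]
}}

```text
time: 9.68
tool_pos: [570.3, -237.2, 35.3]
tcp_rot: [-3.141, 0.001, -3.086]
contact_force: [-1.3, 0.2, -0.1]
grip_width: 29.9
```

{"api": "send_rows", "payload": {
  "targets": [
    [[0,0,0,0,0,0,0.15],[0,0,0,0,0,0,0.15],[0,0,0,0,0,0,0.15],[0,0,0,0,0,0,0.15],[0,0,0,0,0,0,0.15]]
  ]
}}

```text
time: 10.1
tool_pos: [570.0, -237.1, 34.8]
tcp_rot: [-3.141, -0.0, -3.087]
contact_force: [-0.7, -1.0, -0.3]
grip_width: 38.6
```

```bash
python3 - <<'E'
from h import *
save("wrist","w8")
delta([571.2,-237.3,180],3.3)
E
```

```text
t 10.15 pos [ 569.9 -237.    34.8] yaw 3.160000000000025 turn [-0.01 -0.   -0.14] shift [  -1.2   -0.4 -145.2] F [ 0.9  0.3 -1.2] w 39.4
```

View pics/w8.png

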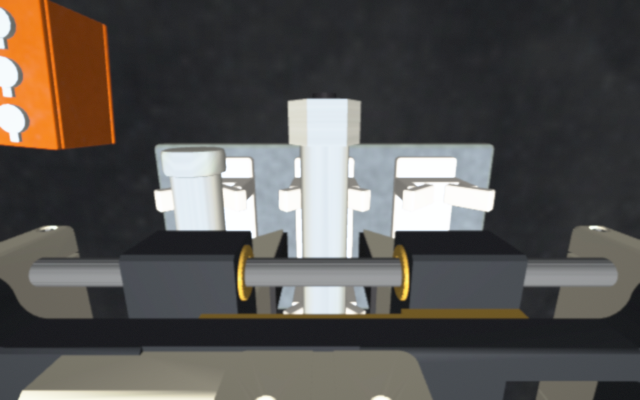

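The column rests in the middle cradle saddles (barrel col ~324), and both fingers are clear of it. I'll rise straight up and check.

{"api": "send_rows", "payload": {
  "targets": [
    [[0,0,0,0,0,-15,0.15],[0,0,0,0,0,-40,0.15],[0,0,0,0,0,-75,0.15],[0,0,0,0,0,-110,0.15],[0,0,0,0,0,-145,0.15]]
  ]
}}

```text
time: 10.57
tool_pos: [569.7, -236.8, 181.3]
tcp_rot: [3.142, -0.0, -3.086]
contact_force: [2.0, -0.9, 0.1]
grip_width: 38.5
```

{"api": "send_rows", "payload": {
  "targets": [
    [[0,0,0,0,0,0,0.15],[0,0,0,0,0,0,0.15],[0,0,0,0,0,0,0.15],[0,0,0,0,0,0,0.15]]
  ]
}}

```text
time: 10.9
tool_pos: [569.2, -236.6, 178.2]
tcp_rot: [3.14, -0.003, -3.086]
contact_force: [0.9, -0.4, 0.0]
grip_width: 39.2
```

```bash
python3 - <<'E'
from h import *
save("wrist","w9")
for l in ["cradle_a_seat","long_a_mid","short_c_mid"]:
    for d in place_of(l,"wrist"): print(l,round(d["conf"],2),np.round(d["location"]),np.round(onz("wrist",d["location"],55),1))
for l,z in [("stand",12),("long_a_mid",62)]:
    for d in regions_of(l,"wrist"):
        g=np.argwhere(d["region"]);P=np.array([onz("wrist",p,z)[:2] for p in g]);r=cv2.minAreaRect(P.astype(np.float32))
        print(l,"reg",round(d["conf"],2),len(g),np.round(r[0],1),np.round(r[1],1),round(r[2],1))
delta([525,-100,190],5)
E
```

```text
cradle_a_seat 0.65 [195. 322.] [ 570.1 -237.1   55. ]
long_a_mid 0.61 [198. 324.] [ 572.7 -235.    55. ]
short_c_mid 0.58 [191. 263.] [ 569.5 -293.    55. ]
stand reg 0.7 7674 [ 570.1 -236.4] [109.7 199.1] 3.1
stand reg 0.27 15424 [ 486.6 -465.3] [204.5  74.3] 88.2
long_a_mid reg 0.65 3678 [ 560.7 -237.6] [136.3  29.6] 3.1
t 11.20 pos [ 569.8 -236.9  179.2] yaw 3.160000000000025 turn [ 0.03 -0.06 -1.84] shift [ 37.2 139.2 -10.7] F [-0.5 -0.4 -0. ] w 39.0
```

View pics/w9.png

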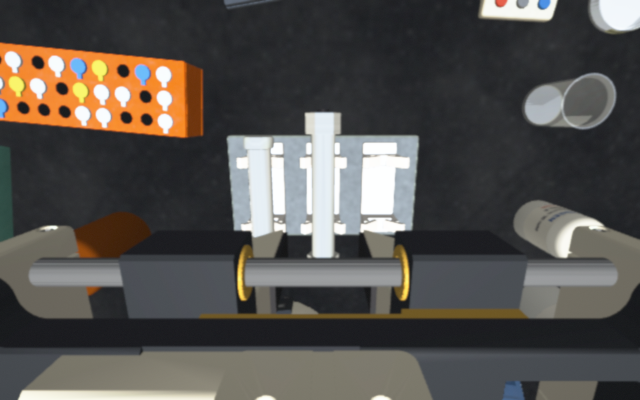

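The column is centred in the middle cradle to within about 2 mm, and short C is in place. Returning for column B, expected at (542.7, 218.4).

{"api": "send_rows", "payload": {
  "targets": [
    [[0,0,0,12,35,-5,0.15],[0,0,-1,25,75,-10,0.15],[0,0,-1,38,114,-10,0.15],[0,0,-2,45,153,-10,0.15],[0,0,-2,50,192,-10,0.15]]
  ]
}}

```text
time: 11.62
tool_pos: [508.3, -46.6, 189.9]
tcp_rot: [-3.141, -0.0, -3.052]
contact_force: [1.8, 0.5, 0.0]
grip_width: 39.1
```

```bash
python3 - <<'E'
from h import *
delta([525,130,190],8.2)
delta([542.7,218.4,190],8.2)
E
```

```text
t 11.62 pos [508.3 -46.6 189.9] yaw 5.160000000000025 turn [-0.01 -0.   -3.04] shift [-3.250e+01  1.743e+02 -1.000e-01] F [1.8 0.5 0. ] w 39.1
t 11.62 pos [508.3 -46.6 189.9] yaw 5.160000000000025 turn [-0.01 -0.   -3.04] shift [-5.810e+01  2.608e+02 -1.000e-01] F [1.8 0.5 0. ] w 39.1
```

{"api": "send_rows", "payload": {
  "targets": [
    [[0,0,-1,-5,38,0,0.15],[0,0,-2,-15,78,0,0.15],[0,0,-3,-24,117,0,0.15],[0,0,-3,-33,156,0,0.15],[0,0,-3,-42,195,0,0.15]]
  ]
}}

```text
time: 12.03
tool_pos: [533.7, 152.0, 189.9]
tcp_rot: [-3.141, 0.0, -2.999]
contact_force: [1.6, 0.8, -0.6]
grip_width: 39.1
```

```bash
python3 - <<'E'
from h import *
delta([542.7,218.4,190],8.2)
E
```

```text
t 12.03 pos [533.7 152.  189.9] yaw 8.160000000000025 turn [-0.02  0.02 -0.04] shift [-18.4  64.5  -0.1] F [ 1.6  0.8 -0.6] w 39.1
```

{"api": "send_rows", "payload": {
  "targets": [
    [[0,0,0,-10,30,5,0.15],[0,0,0,-16,55,20,0.15],[0,0,0,-16,60,40,0.15],[0,0,0,-16,60,60,0.15],[0,0,0,-16,60,60,0.15]]
  ]
}}

```text
time: 12.45
tool_pos: [538.5, 211.9, 125.6]
tcp_rot: [-3.141, -0.008, -2.998]
contact_force: [-1.2, 0.1, -0.4]
grip_width: 38.7
```

{"api": "send_rows", "payload": {
  "targets": [
    [[0,0,0,0,0,0,0.15],[0,0,0,0,0,0,0.15],[0,0,0,0,0,0,0.15],[0,0,0,0,0,0,0.15]]
  ]
}}

```text
time: 12.78
tool_pos: [541.9, 211.4, 131.2]
tcp_rot: [-3.142, 0.003, -3.0]
contact_force: [-0.4, -0.7, 0.4]
grip_width: 39.1
```

```bash
python3 - <<'E'
from h import *
delta([542.7,218.4,36],8.2)
save("wrist","w10")
for l in ["long_a_mid","short_c_mid"]:
    for d in place_of(l,"wrist"): print(l,round(d["conf"],2),np.round(d["location"]),np.round(onz("wrist",d["location"],55),1))
for x0 in (540,543,546):
    a=np.radians(8.2);u=np.array([np.cos(a),np.sin(a)])
    print(x0,[tuple(np.round(proj("wrist",[x0+s*u[0],218.4+s*u[1],z]))) for s,z in ((-76,68),(76,68),(-58,68),(58,68))])
fresh();delta([542.7,218.4,36],8.2)
E
```

```text
t 12.78 pos [541.9 211.4 131.2] yaw 8.120000000000005 turn [-0.    0.14 -0.08] shift [-1.5  6.9 95.2] F [-0.4 -0.7  0.4] w 39.1
540 [(np.float64(106.0), np.float64(333.0)), (np.float64(302.0), np.float64(332.0)), (np.float64(133.0), np.float64(333.0)), (np.float64(282.0), np.float64(332.0))]
543 [(np.float64(110.0), np.float64(333.0)), (np.float64(305.0), np.float64(331.0)), (np.float64(137.0), np.float64(332.0)), (np.float64(285.0), np.float64(331.0))]
546 [(np.float64(115.0), np.float64(332.0)), (np.float64(308.0), np.float64(331.0)), (np.float64(141.0), np.float64(332.0)), (np.float64(288.0), np.float64(331.0))]
t 12.93 pos [541.4 211.4 130.6] yaw 8.129999999999995 turn [-0.01  0.07 -0.07] shift [-2.1  6.7 94.6] F [0.3 0.7 0.2] w 39.0
```

View pics/w10.png

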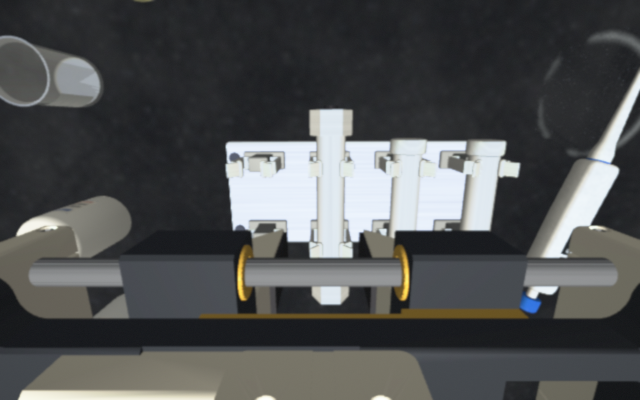

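Wrist view: B's ends are at rows 109 and 304, col 330, which matches (542.5, 217.7). Descending.

{"api": "send_rows", "payload": {
  "targets": [
    [[0,0,0,-2,6,15,0.15],[0,0,0,-2,6,40,0.15],[0,0,0,-2,6,65,0.15],[0,0,0,-2,6,83,0.15],[0,0,0,-2,6,94.5,0.15]]
  ]
}}

```text
time: 13.35
tool_pos: [541.3, 217.5, 33.5]
tcp_rot: [-3.141, -0.002, -2.999]
contact_force: [1.0, 0.2, 1.0]
grip_width: 38.7
```

{"api": "send_rows", "payload": {
  "targets": [
    [[0,0,0,0,0,0,0.15],[0,0,0,0,0,0,0.15],[0,0,0,0,0,0,0.15]]
  ]
}}

```text
time: 13.6
tool_pos: [543.2, 218.0, 36.6]
tcp_rot: [-3.142, 0.002, -2.999]
contact_force: [1.0, 0.6, 0.4]
grip_width: 39.4
```

```bash
python3 - <<'E'
from h import *
delta([542.7,217.7,36],8.2)
save("wrist","w11")
E
```

```text
t 13.60 pos [543.2 218.   36.6] yaw 8.160000000000025 turn [-0.    0.13 -0.04] shift [ 0.5 -0.2  0.6] F [1.  0.6 0.4] w 39.4
```

View pics/w11.png

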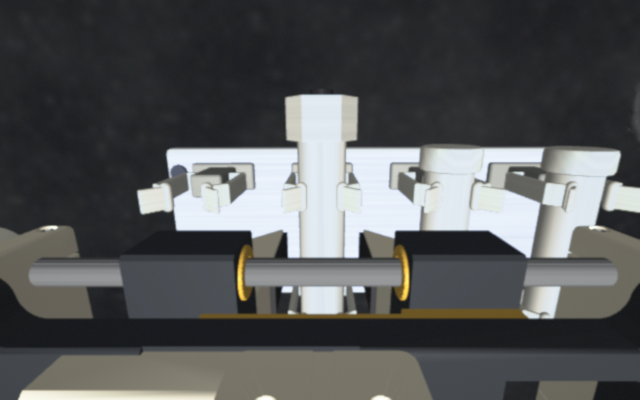

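B is centred between the fingers (barrel col 321) and nothing is touching. Closing.

{"api": "send_rows", "payload": {
  "targets": [
    [[0,0,0,0,0,0,1],[0,0,0,0,0,0,1],[0,0,0,0,0,0,1],[0,0,0,0,0,0,1],[0,0,0,0,0,0,1]]
  ]
}}

```text
time: 14.07
tool_pos: [542.5, 217.9, 35.9]
tcp_rot: [-3.141, 0.001, -2.999]
contact_force: [-0.7, -0.4, 4.6]
grip_width: 21.1
```

{"api": "send_rows", "payload": {
  "targets": [
    [[0,0,0,0,0,0,1],[0,0,0,0,0,0,1],[0,0,0,0,0,0,1],[0,0,0,0,0,0,1]]
  ]
}}

```text
time: 14.4
tool_pos: [542.6, 217.9, 35.8]
tcp_rot: [-3.141, 0.001, -2.999]
contact_force: [-0.7, -0.1, 6.4]
grip_width: 21.0
```

{"api": "send_rows", "payload": {
  "targets": [
    [[0,0,0,0,0,-3,1],[0,0,0,0,0,-6,1],[0,0,0,0,0,-9,1],[0,0,0,0,0,-12,1],[0,0,0,0,0,-15,1]]
  ]
}}

```text
time: 14.82
tool_pos: [542.3, 217.8, 50.6]
tcp_rot: [-3.141, 0.0, -2.999]
contact_force: [0.1, 0.1, -0.8]
grip_width: 21.3
```

{"api": "send_rows", "payload": {
  "targets": [
    [[0,0,0,0,0,-4,1],[0,0,0,0,0,-8,1],[0,0,0,0,0,-12,1],[0,0,0,0,0,-18,1],[0,0,0,0,0,-25,1]]
  ]
}}

```text
time: 15.23
tool_pos: [542.1, 217.9, 75.8]
tcp_rot: [-3.141, -0.0, -2.999]
contact_force: [0.2, 0.2, -1.9]
grip_width: 21.0
```

```bash
python3 - <<'E'
from h import *
save("wrist","w12")
delta([525,190,190],8.2)
E
```

```text
t 15.28 pos [543.  218.1  77.4] yaw 8.160000000000025 turn [ 0.    0.14 -0.04] shift [  21.5  -25.2 -112.6] F [ 1.3  0.1 -0.4] w 21.1
```

View pics/w12.png

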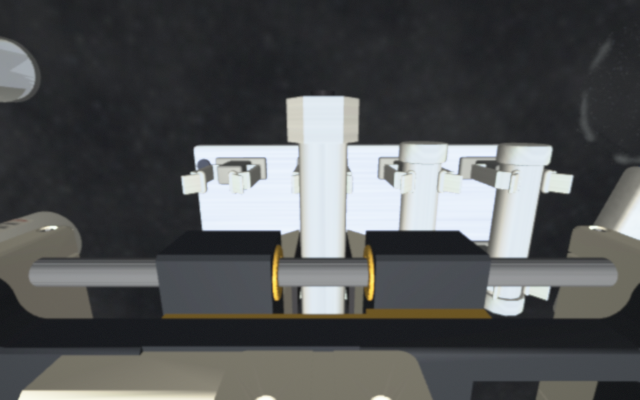

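B is free and in the grip, and both short columns are still clipped. Lifting and moving over.

{"api": "send_rows", "payload": {
  "targets": [
    [[0,0,0,5,0,-28,1],[0,0,0,12,0,-58,1],[0,0,0,18,0,-88,1],[0,0,0,21,-5,-113,1],[0,0,1,24,-35,-115,1]]
  ]
}}

```text
time: 15.7
tool_pos: [525.1, 183.2, 196.0]
tcp_rot: [3.139, 0.01, -3.013]
contact_force: [0.3, -0.2, -1.5]
grip_width: 20.9
```

```bash
python3 - <<'E'
from h import *
delta([520,0,190],5)
E
```

```text
t 15.70 pos [525.1 183.2 196. ] yaw 7.389999999999986 turn [0.14 0.57 2.39] shift [  28.7 -181.     5.3] F [ 0.3 -0.2 -1.5] w 20.9
```

{"api": "send_rows", "payload": {
  "targets": [
    [[0,0.3,0.5,5,-38,3,1],[0,0.5,1,11,-78,3,1],[0,0.5,1.5,18,-118,3,1],[0,0.5,2,24,-157,3,1],[0,0.5,2.5,27,-190,3,1]]
  ]
}}

```text
time: 16.12
tool_pos: [519.7, -14.4, 187.8]
tcp_rot: [-3.141, -0.008, -3.061]
contact_force: [0.9, 0.1, -1.0]
grip_width: 20.7
```

```bash
python3 - <<'E'
from h import *
delta([574,-179,180],3.2)
E
```

```text
t 16.12 pos [519.7 -14.4 187.8] yaw 4.610000000000014 turn [-0.06 -0.48  1.41] shift [ -41.  -168.4    7.7] F [ 0.9  0.1 -1. ] w 20.7
```

{"api": "send_rows", "payload": {
  "targets": [
    [[0,0,0.5,-6,-38,0,1],[0,-0.2,1,-16,-76,0,1],[0,-0.4,1.4,-28,-114,3,1],[0,-0.4,1.4,-40,-148,6,1],[0,-0.4,1.4,-40,-164,8,1]]
  ]
}}

```text
time: 16.53
tool_pos: [574.9, -176.6, 178.9]
tcp_rot: [-3.139, 0.0, -3.087]
contact_force: [-0.5, -0.5, -1.5]
grip_width: 21.3
```

{"api": "send_rows", "payload": {
  "targets": [
    [[0,0,0,0,0,20,1],[0,0,0,0,0,40,1],[0,0,0,0,0,60,1],[0,0,0,0,0,70,1],[0,0,0,0,0,70,1]]
  ]
}}

```text
time: 16.95
tool_pos: [571.8, -171.4, 106.8]
tcp_rot: [3.14, -0.006, -3.085]
contact_force: [-0.3, 0.1, -1.6]
grip_width: 21.2
```

{"api": "send_rows", "payload": {
  "targets": [
    [[0,0,0,0,0,0,1],[0,0,0,0,0,0,1],[0,0,0,0,0,0,1],[0,0,0,0,0,0,1]]
  ]
}}

```text
time: 17.28
tool_pos: [573.9, -172.5, 110.3]
tcp_rot: [-3.14, 0.0, -3.084]
contact_force: [-0.3, -0.1, -2.8]
grip_width: 21.2
```

```bash
python3 - <<'E'
from h import *
delta([574.3,-179.2,40],3.2)
save("wrist","w13")
for l in ["cradle_a_seat"]:
    for d in place_of(l,"wrist"): print(l,round(d["conf"],2),np.round(d["location"]),np.round(onz("wrist",d["location"],55),1))
for l,z in [("stand",12)]:
    for d in regions_of(l,"wrist"):
        g=np.argwhere(d["region"]);P=np.array([onz("wrist",p,z)[:2] for p in g]);r=cv2.minAreaRect(P.astype(np.float32))
        print(l,"reg",round(d["conf"],2),len(g),np.round(r[0],1),np.round(r[1],1),round(r[2],1))
delta([574.3,-179.2,40],3.2)
E
```

```text
t 17.28 pos [ 573.9 -172.5  110.3] yaw 3.269999999999982 turn [-0.09  0.01  0.07] shift [ 0.  -6.6 70.3] F [-0.3 -0.1 -2.8] w 21.2
stand reg 0.73 6565 [ 560.1 -219.8] [ 90.8 164.9] 3.0
t 17.43 pos [ 573.6 -172.4  109.7] yaw 3.259999999999991 turn [-0.06 -0.04  0.06] shift [-0.4 -6.8 69.7] F [-0.7  0.3 -1.4] w 21.3
```

View pics/w13.png

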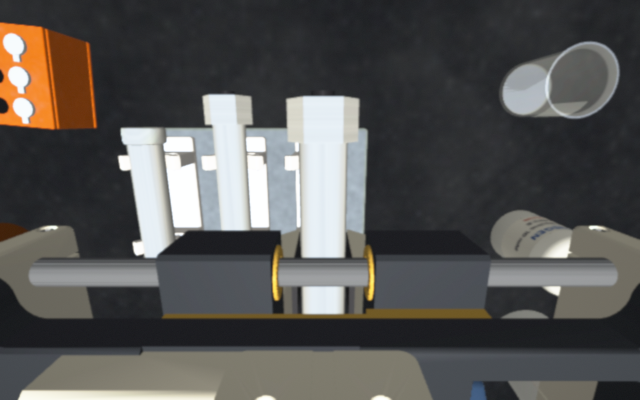

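The three cradles' near saddles line up at row ~160, so along the stand's yaw the left cradle is at (571−3.3, −237+58) = (567.7, −179.2). My earlier x of 574 for it had the sign wrong.

```bash
python3 - <<'E'
from h import *
a=np.radians(3.25);u=np.array([np.cos(a),np.sin(a)])
v=np.array([-u[1],u[0]])
for k in (58,0,-58):
    c=np.array([571,-237.2])+k*v
    # saddle outer near faces/rims, right outer edge at z=57, and plate corners
    print(np.round(c,1),[tuple(np.round(proj("wrist",[*(c+s*u+t*v),z]))) for s,t,z in ((-37,22,57),(-27,22,57),(-37,-22,57),(-55,0,12))])
delta([567.8,-179.2,60],3.25)
E
```

```text
[ 567.7 -179.3] [(np.float64(156.0), np.float64(346.0)), (np.float64(171.0), np.float64(345.0)), (np.float64(156.0), np.float64(281.0)), (np.float64(128.0), np.float64(315.0))]
[ 571.  -237.2] [(np.float64(156.0), np.float64(261.0)), (np.float64(171.0), np.float64(261.0)), (np.float64(156.0), np.float64(196.0)), (np.float64(128.0), np.float64(243.0))]
[ 574.3 -295.1] [(np.float64(156.0), np.float64(176.0)), (np.float64(171.0), np.float64(178.0)), (np.float64(156.0), np.float64(112.0)), (np.float64(128.0), np.float64(172.0))]
t 17.43 pos [ 573.6 -172.4  109.7] yaw 3.259999999999991 turn [-0.06 -0.04  0.01] shift [ 6.1 -6.4 49.7] F [-0.7  0.3 -1.4] w 21.3
```

```bash
python3 - <<'E'
import cv2
im=cv2.imread("pics/w13.png")[80:260,100:400]
cv2.imwrite("pics/w13z.png",cv2.resize(im,None,fx=2.6,fy=2.6,interpolation=cv2.INTER_CUBIC))
E
```

```text
(no output)
```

View pics/w13z.png

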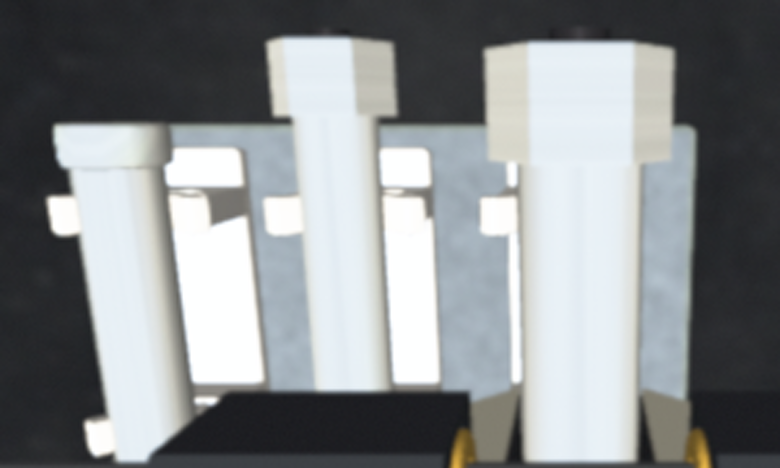

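Saddle outer edges are at cols 118, 202 and 285, within ~2 mm of the prediction and shifted slightly to +y. Target is (567.8, −178.3).

{"api": "send_rows", "payload": {
  "targets": [
    [[0,0,0,6,-5.5,12,1],[0,0,0,6,-5.5,24,1],[0,0,0,6,-5.5,36,1],[0,0,0,6,-5.5,46,1],[0,0,0,6,-5.5,52,1]]
  ]
}}

```text
time: 17.85
tool_pos: [567.1, -178.1, 56.0]
tcp_rot: [3.142, -0.003, -3.085]
contact_force: [-0.5, 0.4, -1.4]
grip_width: 21.0
```

{"api": "send_rows", "payload": {
  "targets": [
    [[0,0,0,0,0,5,1],[0,0,0,0,0,10,1],[0,0,0,0,0,14,1],[0,0,0,0,0,17,1],[0,0,0,0,0,19,1]]
  ]
}}

```text
time: 18.27
tool_pos: [567.6, -178.2, 37.9]
tcp_rot: [-3.141, -0.002, -3.085]
contact_force: [-0.5, -0.5, -1.6]
grip_width: 21.3
```

```bash
python3 - <<'E'
from h import *
delta([567.8,-178.3,36],3.25)
save("wrist","w14")
E
```

```text
t 18.27 pos [ 567.6 -178.2   37.9] yaw 3.259999999999991 turn [-0.04 -0.09  0.01] shift [-0.2 -0.1  1.9] F [-0.5 -0.5 -1.6] w 21.3
```

View pics/w14.png

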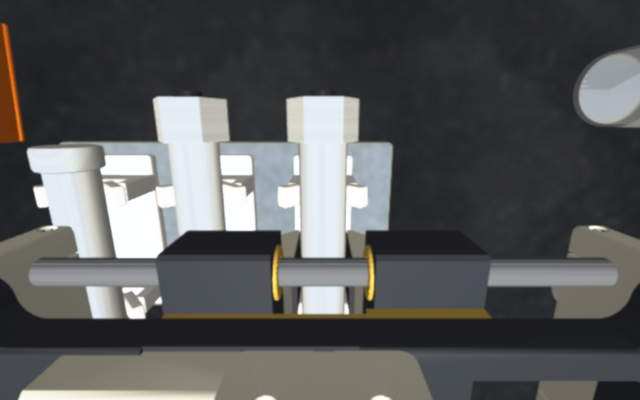

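The column is centred between the saddle rims (cols 279–367, barrel 323), and its end lines up with A's. Last 2 mm, then release.

{"api": "send_rows", "payload": {
  "targets": [
    [[0,0,0,0,0,1,1],[0,0,0,0,0,2,1],[0,0,0,0,0,2.4,1],[0,0,0,0,0,2.4,1],[0,0,0,0,0,2.4,0.6]]
  ]
}}

```text
time: 18.73
tool_pos: [567.7, -178.4, 35.9]
tcp_rot: [-3.141, -0.001, -3.085]
contact_force: [-0.8, -1.6, -1.0]
grip_width: 21.6
```

{"api": "send_rows", "payload": {
  "targets": [
    [[0,0,0,0,0,0,0.4],[0,0,0,0,0,0,0.15],[0,0,0,0,0,0,0.15],[0,0,0,0,0,0,0.15],[0,0,0,0,0,0,0.15]]
  ]
}}

```text
time: 19.15
tool_pos: [567.5, -178.2, 35.7]
tcp_rot: [-3.141, -0.002, -3.085]
contact_force: [0.1, 0.1, 0.2]
grip_width: 38.7
```

```bash
python3 - <<'E'
from h import *
delta([567.8,-178.3,36],3.25)
save("wrist","w15")
E
```

```text
t 19.15 pos [ 567.5 -178.2   35.7] yaw 3.259999999999991 turn [-0.03 -0.1   0.01] shift [-0.3 -0.1 -0.3] F [0.1 0.1 0.2] w 38.7
```

View pics/w15.png

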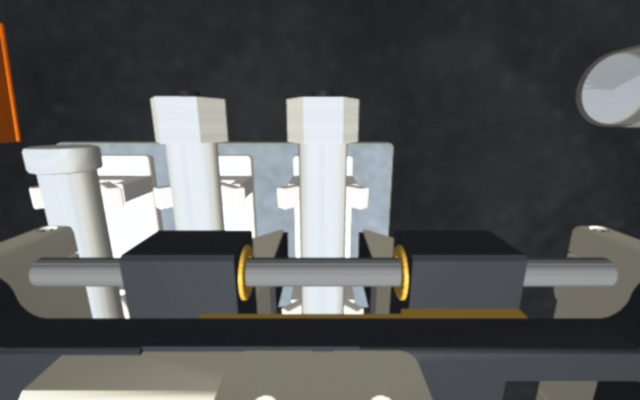

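Released with zero contact force. Rising straight up.

{"api": "send_rows", "payload": {
  "targets": [
    [[0,0,0,0,0,-12,0.15],[0,0,0,0,0,-35,0.15],[0,0,0,0,0,-70,0.15],[0,0,0,0,0,-110,0.15],[0,0,0,0,0,-145,0.15]]
  ]
}}

```text
time: 19.62
tool_pos: [567.7, -178.1, 183.8]
tcp_rot: [-3.14, -0.001, -3.085]
contact_force: [0.7, -0.6, 0.4]
grip_width: 39.0
```

{"api": "send_rows", "payload": {
  "targets": [
    [[0,0,0,0,0,0,0.15],[0,0,0,0,0,0,0.15],[0,0,0,0,0,0,0.15],[0,0,0,0,0,0,0.15]]
  ]
}}

```text
time: 19.95
tool_pos: [566.9, -177.8, 179.5]
tcp_rot: [3.141, -0.004, -3.085]
contact_force: [-0.2, -0.1, -0.3]
grip_width: 39.0
```

```bash
python3 - <<'E'
from h import *
save("wrist","w16")
for l in ["long_a_mid","short_c_mid"]:
    for d in place_of(l,"wrist"): print(l,round(d["conf"],2),np.round(d["location"]),np.round(onz("wrist",d["location"],55),1))
for d in regions_of("stand","wrist"):
    g=np.argwhere(d["region"]);P=np.array([onz("wrist",p,12)[:2] for p in g]);r=cv2.minAreaRect(P.astype(np.float32))
    print("stand",round(d["conf"],2),len(g),np.round(r[0],1),np.round(r[1],1),round(r[2],1))
t=save("top","t2")
for l in ["short_a_mid","bottle_regen","beaker_50","wash_bottle","petri_dish"]:
    for d in place_of(l,"top")[:2]: print(l,round(d["conf"],2),np.round(d["location"]),np.round(onz("top",d["location"],55 if "short" in l else 0),1))
cv2.imwrite("pics/t2z.png",cv2.resize(t[120:290,160:500,::-1],None,fx=2.35,fy=2.35,interpolation=cv2.INTER_CUBIC))
delta([567.8,-178.3,180],3.25)
E
```

```text
long_a_mid 0.77 [194. 264.] [ 570.3 -232.9   55. ]
short_c_mid 0.55 [188. 200.] [ 567.9 -293.5   55. ]
stand 0.85 6049 [ 570.6 -236.8] [108.8 197.4] 3.3
stand 0.56 2426 [ 572.6 -314.1] [103.6  33.2] 1.6
short_a_mid 0.7 [196. 220.] [533.2 285.9  55. ]
bottle_regen 0.57 [189. 389.] [ 567.7 -226.3    0. ]
bottle_regen 0.49 [181. 316.] [592.    1.7   0. ]
beaker_50 0.48 [220. 320.] [471.7 -12.8   0. ]
wash_bottle 0.74 [146. 299.] [703.3  56.5   0. ]
petri_dish 0.72 [252. 300.] [372.9  46.8   0. ]
petri_dish 0.65 [188. 398.] [ 571.4 -253.7    0. ]
t 20.45 pos [ 567.7 -178.1  180.5] yaw 3.259999999999991 turn [-0.03 -0.11  0.01] shift [-0.1 -0.2  0.5] F [-0.8 -1.2 -0.4] w 39.0
```

View pics/w16.png

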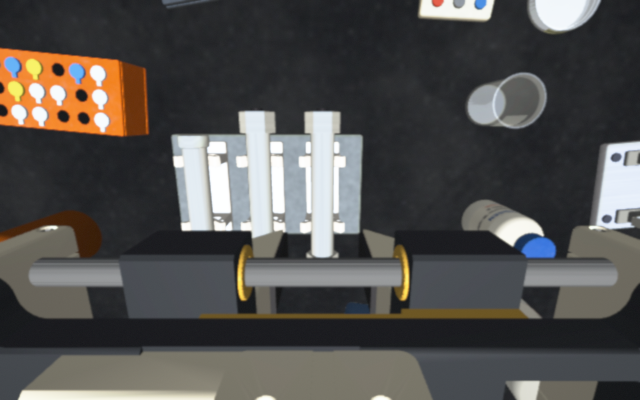

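View pics/t2z.png

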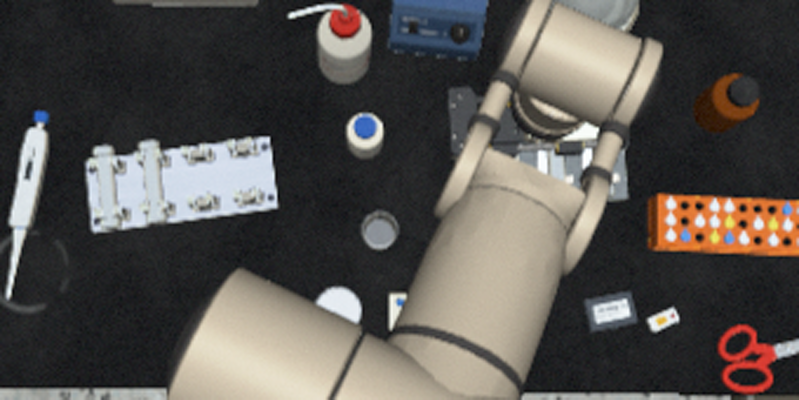

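Both long columns lie in the cradles (cols ~260 and ~322), parallel with ends level. The short columns and bystanders sit where they were, and the gripper is clear at z 180. Handing in.

```bash
python3 - <<'E'
from plant import *
print(close_job(), get_obs()["time"])
E
```

```text
the job is handed in; nothing more can be done
the job is handed in; nothing more can be done
```

Both long columns are out of the clip strip and lie released in the two empty cradles: the first in the middle cradle, the second in the left one. The job was handed in at about 20.5 s of the 72 s; no verdict was reported.

**Last checks:** The final wrist picture shows both columns in their saddles, parallel and with ends level. I judge the first to be within about 2 mm along its cradle. The second was centred between the saddle rims at release. The gripper was about 145 mm clear, and its force reading was at noise level. In the top picture, the two short columns in the strip and the bystanders are where they were at the start. The third short column still lies in the right cradle.

**Disagreements:**
- **Left cradle:** I first worked out its x with the wrong sign (574 instead of 568 mm). I found this from the saddle line-up before lowering the second column.
- **Detections:** A few low-confidence detections were plainly wrong, such as a bottle reported on the stand, and I ignored them. The last wrist reading of the middle column was about 4 mm off sideways, but the picture shows it seated in the V. The second column was not detected on its own in the last picture.

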